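# Seat the drill plate on the fan-handle jig

### The arm

A 7-joint arm with a two-finger parallel gripper is mounted at the origin on the work surface. World frame = base frame: x ahead of the robot, y to its left, z up, the work surface at z = 0. Lengths are in mm, angles in rad, forces in N, time in s.
With the tool pointing down it reaches from about 350 to 900 mm from the base axis. Payload 7.2 kg.
Tool frame: the origin (TCP) lies on the centre line of the jaws, within the pads' length; the fingertips stand 11 mm ahead of it and the grasp point (between the pads) lies 8 mm behind it; z points along the fingers, y is the line along which they close (so a half turn about z gives the same grasp; the last joint's range is limited). The gripper opens to 85 mm and grips with 20 to 120 N. Pads are 22 mm wide; open, the fingers measure 114 mm over their backs; the gripper's body (76 mm by 85 mm) begins 54 mm behind the grasp point. The pads swing forward as they close: fully open they stand 13 mm farther back than shut.
Start: joints at [-1.38, 0.411, -0.013, 1.596, 0.006, 1.134, -0.082], TCP at [159.96, 604.186, 242.297] pointing down, gripper open.
Joint ranges: [-2.95, 2.95], [-0.29, 1.99], [-1.47, 1.44], [0.14, 2.54], [-1.03, 4.17], [0.13, 1.85], [-2.86, 2.86]. Speed limits (rad/s): [2.39, 2.39, 3.01, 3.01, 3.14, 3.14, 3.14].

### API

Orientations are given as a unit quaternion [x, y, z, w].
In Python, from workcell import bot, cams gives the robot as it stands. The module is installed in compiled form; this text tells all that it offers.
- The arm moves only by the tool jog_arm, never from a script. Its argument "motion" is a list that holds one entry, the list of rows, each a list of 7 numbers: the shift along the tool's x, y, z in m, then the turn, a rotation vector about the tool's x, y, z in degrees, then the opening, from -1 (shut) to 1 (fully open). In form: [[[x, y, z, ax, ay, az, hand], ...]]. A call has 1 to 5 rows; each row shifts and turns the commanded pose from where the row before left it, along the tool's axes as they then stand; what a row does not reach is not made up. A row lasts 1/10 s, in which the tool goes at most 50 mm and 8.59 degrees, less where a joint would pass 70% of its speed; a pose out of reach is approached as far as the arm can. A call is refused whole if a number of a shift passes 0.05 or a number of a turn 8.59, either way. A call with a gripper value outside its range is refused whole. The fingers move at their own pace and stop on an object; "force" is the grip in N (left out, the last holds). Time passes only in rows, so rows that do not move let the fingers close. It gives the time, the measured TCP pose, the force, the opening and the grip force at its end, in the units of the state.
- bot.get_obs(): the state, without advancing time (a new reading comes with each control period).
- cams.camera(name): name is "scene" or "top" or "wrist"; returns a dict with "img" (400x640x3 uint8, red, green, blue), "intrinsics" (3x3 intrinsics, pixels), "cam_to_world" (4x4, takes a point from camera to world coordinates). Camera axes: x right, y up, looking along -z (the intrinsics and any distortion apply to the point x, -y, -z); pixel columns grow to the right and rows downward; lengths in mm; the calibration is good to about 2 mm. A picture is of the moment at which its call begins. There is no depth.
- bot.hand_in(): hands the job in; it is judged then, once.
The state is a dict: "time": time; "joint_pos": joint angles; "dq": joint speeds; "effort": joint torques, N m; "ee_pos": TCP position; "tool_rot": TCP orientation; "contact_force": force on the tool from outside, world axes, zero at the start; "wrist_torque": the same for the moment, N m; "gripper_width": finger opening in mm; "grip_force": force on a finger pad.
Only numpy, scipy, OpenCV 4.12 (cv2) and the standard library are available. Lean on these libraries where they do the work, as an engineer would, in place of code of your own. Each camera call takes 0.05 s, during which the arm holds its last target. There are 200 camera calls.

### The job

Get the drilling jig ready for the fan handle that lies in it: nudge the aluminium drill plate along with the fingertips until both of its holes drop over the jig's two pins and it lies flat on the wood. Only push it: do not lift the plate, and do not touch the steel drill bush that stands up from it. Leave the mallet, the bamboo pot, the green tin and the awl where they are.

Things in the scene. Friction and masses are not known exactly. Their poses are not given: they have to be found in the camera images.
- jig: Fixed hardwood drilling jig, 170 mm (x) by 320 mm (y), bed 30 mm high. Origin: centre of its underside, on the table; x points away from the robot to the rear rail, y left along the rail, z up. A bamboo fan handle lies in a 28 mm groove along y, 2 mm below the bed's surface, sticking out of both ends, at the right (-y) end as a fan of thin ribs to y = -375 mm. All fixed.
- rail (a point): Middle of the front face (towards the robot) of the jig's rear rail, at bed height: jig x = +61 mm, y = 0. The rail is a straight wooden bar along the jig's whole rear edge, 24 mm thick, rising 22 mm above the bed. When the plate is seated its rear edge is 1 mm from this face. A firm push (10 to 15 N) on the middle of the plate's front edge squares it against the rail.
- home (a point): The point on the jig's bed (30 mm above the table) where the plate's origin comes to lie when the plate is seated: jig x = +10 mm, y = 0.
- pin_left (a point): Top of the left of the two fixed steel dowel pins, 9 mm above the bed, at jig x = +32 mm, y = +50 mm. Each pin is 10 mm thick with a tapered nose, 3.6 mm wide at the top. The pins are hidden under the plate at the start.
- pin_right (a point): Top of the right pin, 9 mm above the bed, at jig x = +32 mm, y = -50 mm.
- plate: Loose aluminium drill plate, 100 mm (x) by 190 mm (y) by 8 mm, 0.3 to 0.6 kg. Origin: centre of its underside; z up, x towards its rear edge. At the start its rear part lies on top of the two pins and its front edge on the bed (leaning 7 degrees), 14 to 34 mm too far left, 4 to 12 mm too far forward, turned up to 0.06 rad. It slides at 1 to 6 N.
- hole_left (a point): Centre of the plate's left 13 mm through hole, at the underside: plate x = +22 mm, y = +50 mm. With the plate square against the rail the holes are in line with the pins; pushed straight along the rail from the middle of its left end (a few N; more if also pressed at the rail), the plate drops when they meet, and the pins stop it.
- hole_right (a point): Centre of the plate's right 13 mm through hole, at the underside: plate x = +22 mm, y = -50 mm.
- front_edge (a point): Middle of the plate's front edge (towards -x), at its underside; it slides on the bed.
- bush: Steel drill bush, 18 mm thick with a 24 mm collar at its foot, fixed in the plate and standing 14 mm above its top at plate x = -15 mm, y = 0. Origin at its foot. Not to be touched.
- mallet: Wooden mallet lying on the table beyond the rail: head 52 x 100 x 52 mm, handle 190 mm. Origin under the head. Leave alone.
- bamboo_pot: Bamboo pot with sticks, 62 mm across and 100 mm high (sticks to 190 mm), beyond the jig's left rear corner. Leave alone.
- tin: Green tin, 68 mm across and 62 mm high, left of the jig. Leave alone.
- awl: Awl with a wooden handle, 170 mm long, lying between the jig and the robot. Leave alone.
Not all that is in view belongs to the job. Leave any purple or red look-alike of the plate alone.

How it is judged (in metres and radians):
At the end, for the whole second after the job is handed in: The plate lies at rest and flat on the jig's bed with both holes over the pins: its origin within 4 mm of home, its underside at most 2 mm above the bed, within 0.025 rad of level and 0.05 rad of square to the jig (horizontal distance between plate and home below 0.004 m and angle between the x axis of plate and the x axis of jig, either way round below 0.05 rad and z of plate in the frame of home below 0.002 m and angle between plate's own z axis and vertical below 0.025 rad and linear speed of plate below 0.01 m/s); the robot touches nothing.
It fails at once if the plate is lifted: its centre rises more than 11 mm, or its front edge more than 6 mm, above the jig's bed (z of plate in the frame of home above 0.011 m or z of front_edge in the frame of home above 0.006 m).
It fails at once if the drill bush is touched (contact force between the fingers and bush above 1 N).
It fails at once if a bystander is moved by more than 15 mm (distance of any of mallet, bamboo_pot, tin, awl from where it was at the start of the episode above 0.015 m).
It also fails if it takes over 51 s, if anything falls off the work surface, if the arm or the gripper's body presses on something with over 40 N, if the wrist force passes 120 N, or if a joint passes its speed limit or range.

## Working session

There is one attempt and no reset: what is moved stays moved. The work goes in short steps, Python scripts to look and compute and a tool call to move; the robot and the scene stay as the last step left them, time stands still between calls to the robot, and variables do not carry over. Pictures are saved under pics/ and viewed, at most 10 in all, crops included, and the job is handed in when it is done.

Besides the shell and the picture viewer there is one more tool, called after "Request:" as a command line: name --argument value ..., lists and objects as JSON in quotes. jog_arm: Moves the arm, as the interface text tells. Its arguments: {"type":"object","properties":{"motion":{"type":"array"},"force":{"type":"number"}},"required":["motion"]}

```bash
mkdir -p pics
python3 - <<'E'
from workcell import bot,cams
import cv2,numpy as np
o=bot.get_obs(); print(o['time'],o['ee_pos'],o['tool_rot'],o['gripper_width'])
for n in ['top','scene']:
    c=cams.camera(n); cv2.imwrite(f'pics/{n}0.png',c['img'][:,:,::-1]); np.savez(f'{n}0.npz',**c); print(n,c['intrinsics'].round(1).tolist(),c['cam_to_world'].round(3).tolist(),[k for k in c])
E
```

```text
0.0 [159.85291029 603.71275342 241.44215866] [ 1.29029753e-01  9.91640395e-01 -8.03435365e-04 -6.20242918e-05] 85.45562482441184
top [[449.9, 0.0, 324.9], [0.0, 449.9, 195.3], [0.0, 0.0, 1.0]] [[-0.018, 0.982, -0.19, 251.447], [-1.0, -0.02, -0.01, 62.267], [-0.013, 0.19, 0.982, 1329.296], [0.0, 0.0, 0.0, 1.0]] ['img', 'intrinsics', 'cam_to_world']
scene [[408.3, 0.0, 311.7], [0.0, 408.3, 203.7], [0.0, 0.0, 1.0]] [[0.705, -0.435, 0.561, 1130.439], [0.71, 0.441, -0.549, -567.233], [-0.009, 0.785, 0.619, 769.949], [0.0, 0.0, 0.0, 1.0]] ['img', 'intrinsics', 'cam_to_world']
```

View pics/top0.png

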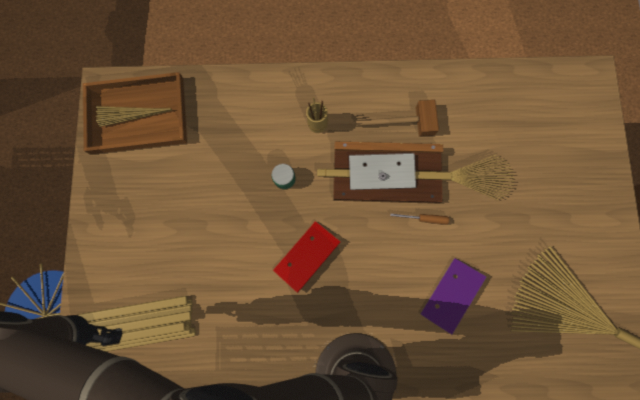

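View pics/scene0.png

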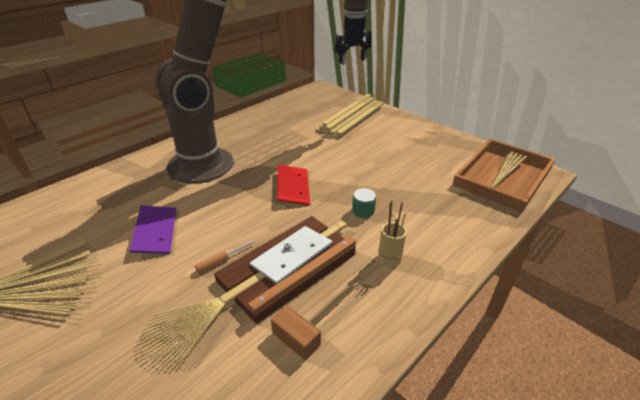

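The top view shows the silver plate with its bush at (383,171), on the dark jig at (388,172). The rail runs along row 147. The tin is at (283,176), the pot at (317,118), the mallet at (428,118) and the awl at (425,217). Three things look like the plate: silver (383,171), red (307,257) and purple (455,295). Only the silver one lies in the jig and carries the bush, so I'll confirm it in a crop.

```bash
cat > h.py <<'E'
import numpy as np,cv2
def ray(c,px):
    K=c['intrinsics'];T=c['cam_to_world']
    px=np.atleast_2d(np.asarray(px,float))
    d=np.c_[(px[:,0]-K[0,2])/K[0,0],-(px[:,1]-K[1,2])/K[1,1],-np.ones(len(px))]@T[:3,:3].T
    return T[:3,3],d
def toplane(c,px,z):
    o,d=ray(c,px); return o+d*((z-o[2])/d[:,2])[:,None]
def proj(c,P):
    T=c['cam_to_world'];p=(np.atleast_2d(P)-T[:3,3])@T[:3,:3]
    K=c['intrinsics'];return np.c_[K[0,0]*p[:,0]/-p[:,2]+K[0,2],K[1,1]*-p[:,1]/-p[:,2]+K[1,2]]
def biggest(m):
    cs,_=cv2.findContours(m.astype(np.uint8),cv2.RETR_EXTERNAL,cv2.CHAIN_APPROX_NONE)
    return max(cs,key=cv2.contourArea)
E
python3 - <<'E'
from h import *
c=dict(np.load('top0.npz')); im=c['img']
hsv=cv2.cvtColor(im,cv2.COLOR_RGB2HSV)
roi=np.zeros(im.shape[:2],bool); roi[135:210,325:452]=1
m=(hsv[...,1]<60)&(hsv[...,2]>110)&roi
k=biggest(m); r=cv2.minAreaRect(k); b=cv2.boxPoints(r); print('plate',r,toplane(c,b,42).round(1).tolist())
print('ctr',toplane(c,[r[0]],42).round(1))
for p in [(395,160),(350,195),(435,195),(390,147),(330,190),(440,175)]: print(p,im[p[1],p[0]],hsv[p[1],p[0]])
cr=cv2.resize(im[130:215,315:465],None,fx=5,fy=5,interpolation=cv2.INTER_CUBIC); cv2.imwrite('pics/crop1.png',cr[:,:,::-1])
E
```

```text
plate ((381.965576171875, 170.9842071533203), (34.115997314453125, 65.35228729248047), 88.05851745605469) [[621.1, 2.1, 42.0], [623.7, -191.3, 42.0], [520.6, -189.0, 42.0], [517.8, 1.6, 42.0]]
ctr [[570.4 -94.2  42. ]]
(395, 160) [155 154 144] [ 27  18 155]
(350, 195) [80 48 33] [ 10 150  80]
(435, 195) [76 47 30] [ 11 154  76]
(390, 147) [128  83  44] [ 14 167 128]
(330, 190) [120  93  60] [ 17 128 120]
(440, 175) [152 124  70] [ 20 138 152]
```

View pics/crop1.png

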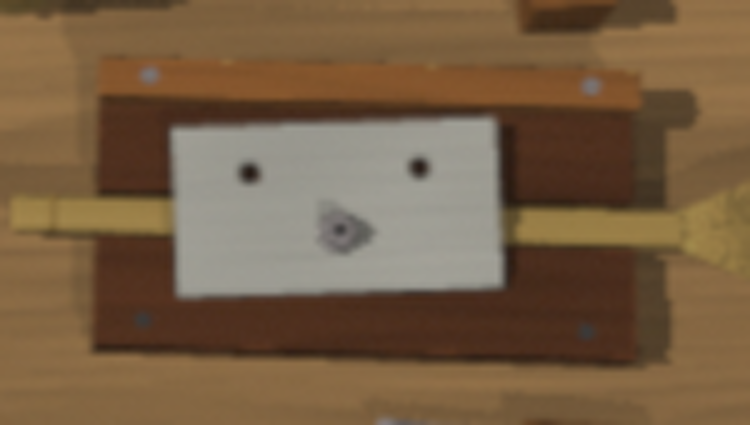

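The crop confirms the plate: silver, with two holes at crop (249,173) and (419,167) and the bush at (340,230). The rail is at the top. The jig's front corners are at (93,350) and (633,358).

Run:
```python
from h import *
c=dict(np.load('top0.npz'))
f=lambda x,y:(315+(x+.5)/5-.5,130+(y+.5)/5-.5)
P=lambda x,y,z:toplane(c,[f(x,y)],z)[0][:2]
fl,fr=P(93,348,30),P(633,358,30); rl,rr=P(100,57,52),P(641,72,52); l2,r2=P(98,96,52),P(640,107,52)
for a,b,n in [(fl,fr,'front'),(rl,rr,'rear'),(l2,r2,'railfront')]:
    d=a-b; print(n,a.round(1),b.round(1),np.linalg.norm(d).round(1),'yaw',np.degrees(np.arctan2(-d[0],d[1])).round(2))
yaw=np.mean([np.arctan2(-(a-b)[0],(a-b)[1]) for a,b in[(fl,fr),(rl,rr),(l2,r2)]])
ex=np.array([np.cos(yaw),np.sin(yaw)]);ey=np.array([-ex[1],ex[0]])
cf=(fl+fr)/2;cr=(rl+rr)/2;cm=(l2+r2)/2
print('origins',(cf+85*ex).round(1),(cr-85*ex).round(1),(cm-61*ex).round(1))
O=((cf+85*ex)+(cr-85*ex)+(cm-61*ex))/3
print('jig',O.round(1),yaw)
J=lambda p:np.round([(p-O)@ex,(p-O)@ey],1)
for n,x,y,z in [('FL',177,297,38),('FR',504,288,38),('RL',171,126,50),('RR',497,117,50),('hL',249,173,47),('hR',419,167,47)]:
    p=P(x,y,z); print(n,p.round(1),J(p))
print('bush top',J(P(340,230,57)))
for n,x,y in[('home',10,0)]: print(n,O+x*ex+y*ey)
```

```text
front [491.2  50.8] [ 478.9 -264.8] 315.8 yaw -2.23
rear [662.2  43.2] [ 646.  -275.3] 318.9 yaw -2.91
railfront [638.2  44.9] [ 624.6 -273.3] 318.5 yaw -2.45
origins [ 569.9 -110.7] [ 569.2 -112.3] [ 570.5 -111.5]
jig [ 569.9 -111.5] -0.04414484134253368
FL [519.1   1.1] [-55.7 110.2]
FR [ 520.6 -190.3] [-45.8 -80.9]
RL [619.5   2.2] [ 44.6 115.9]
RR [ 620.9 -189.6] [ 54.4 -75.7]
hL [590.8 -42.9] [17.9 69.5]
hR [ 592.3 -142.8] [ 23.8 -30.2]
bush top [-17.7  17.1]
home [ 579.85326509 -111.97022823]
```

Jig at about (570,-111), yaw -0.044. The plate sits about 20 mm too far left and 11 mm too far forward, turned +0.05. First I'll turn the tool square to the jig and shut the hand, then cross over to a point in front of the plate.

Request:
jog_arm --motion '[[[0, 0, 0, 0, 0, -8.5, -1], [0, 0, 0, 0, 0, -3.8, -1], [-0.018, -0.034, 0, 0, 0, 0, -1], [-0.018, -0.034, 0, 0, 0, 0, -1], [-0.018, -0.034, 0, 0, 0, 0, -1]]]' --force 40

```text
time: 0.6
ee_pos: [209.8, 498.4, 241.6]
tool_rot: [0.022, 1.0, -0.001, -0.0]
contact_force: [-0.6, -1.0, 0.4]
gripper_width: 12.4
grip_force: 0.0
```

Request:
jog_arm --motion '[[[-0.018, -0.034, 0, 0, 0, 0, -1], [-0.018, -0.034, 0, 0, 0, 0, -1], [-0.018, -0.034, 0, 0, 0, 0, -1], [-0.018, -0.034, 0, 0, 0, 0, -1], [-0.018, -0.034, 0, 0, 0, 0, -1]]]'

```text
time: 1.1
ee_pos: [292.2, 324.4, 242.1]
tool_rot: [0.022, 1.0, -0.0, -0.0]
contact_force: [1.2, 0.2, 0.7]
gripper_width: -0.0
grip_force: 0.0
```

Request:
jog_arm --motion '[[[-0.018, -0.034, 0, 0, 0, 0, -1], [-0.018, -0.034, 0, 0, 0, 0, -1], [-0.018, -0.034, 0, 0, 0, 0, -1], [-0.018, -0.034, 0, 0, 0, 0, -1], [-0.018, -0.034, 0, 0, 0, 0, -1]]]'

```text
time: 1.6
ee_pos: [374.5, 150.7, 242.3]
tool_rot: [0.022, 1.0, 0.0, -0.0]
contact_force: [1.4, -0.0, 0.4]
gripper_width: 0.2
grip_force: 0.0
```

Request:
jog_arm --motion '[[[-0.018, -0.034, 0, 0, 0, 0, -1], [-0.018, -0.034, 0, 0, 0, 0, -1], [-0.018, -0.034, 0, 0, 0, 0, -1], [-0.018, -0.034, 0, 0, 0, 0, -1], [-0.018, -0.034, 0, 0, 0, 0, -1]]]'

```text
time: 2.1
ee_pos: [456.9, -23.0, 242.3]
tool_rot: [0.022, 1.0, 0.0, 0.0]
contact_force: [0.2, 0.4, 0.7]
gripper_width: -0.0
grip_force: 0.0
```

Request:
jog_arm --motion '[[[-0.013, -0.035, 0.03, 0, 0, 0, -1], [-0.013, -0.035, 0.03, 0, 0, 0, -1], [0, 0, 0, 0, 0, 0, -1], [0, 0, 0, 0, 0, 0, -1]]]'

```text
time: 2.5
ee_pos: [478.8, -93.3, 181.3]
tool_rot: [0.023, 1.0, -0.0, -0.001]
contact_force: [0.5, 0.7, -0.3]
gripper_width: -0.1
grip_force: 0.0
```

Run:
```python
from workcell import bot,cams
import cv2,numpy as np
o=bot.get_obs(); print(o['time'],o['ee_pos'],o['contact_force'])
n='wrist'
c=cams.camera(n); cv2.imwrite(f'pics/{n}1.png',c['img'][:,:,::-1]); np.savez(f'{n}1.npz',**c); print(n,c['intrinsics'].round(1).tolist(),c['cam_to_world'].round(3).tolist())
```

```text
2.5 [478.80286101 -93.32219058 181.31564502] [ 0.46470547  0.69726701 -0.34075329]
wrist [[322.8, 0.0, 322.7], [0.0, 322.8, 200.3], [0.0, 0.0, 1.0]] [[0.046, -0.962, -0.268, 410.7], [0.999, 0.044, 0.014, -90.386], [-0.002, -0.269, 0.963, 312.58], [0.0, 0.0, 0.0, 1.0]]
```

View pics/wrist1.png

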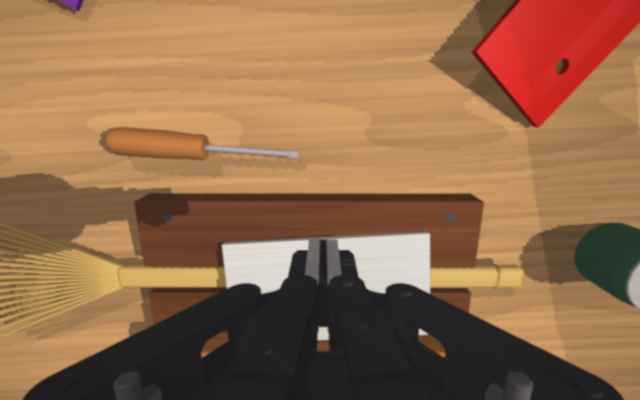

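The wrist view looks backwards, so image right is +y. The jig's front bed corners are near (137,201) and (483,201). The plate's front top edge runs from (222,243) to (431,233). The awl, at (200,145), is clear.

Run:
```python
from h import *
c=dict(np.load('wrist1.npz'))
O=np.array([569.9,-111.5]);y=-.044;ex=np.array([np.cos(y),np.sin(y)]);ey=np.array([-ex[1],ex[0]])
for n,px,z in [('jR',(137,201),30),('jL',(483,201),30),('pFR',(222,243),38),('pFL',(431,233),38)]:
    p=toplane(c,[px],z)[0][:2]; print(n,p.round(1),'jig',((p-O)@ex).round(1),((p-O)@ey).round(1))
print('TCP jig',(np.array([478.8,-93.3])-O)@ex,(np.array([478.8,-93.3])-O)@ey)
```

```text
jR [ 482.3 -263.5] jig -80.8 -155.7
jL [496.7  50.9] jig -80.3 159.0
pFR [ 523.6 -188.7] jig -42.9 -79.1
pFL [522.5   2.4] jig -52.4 111.7
TCP jig -91.81237105977408 14.17527849399626
```

Request:
jog_arm --motion '[[[-0.012, 0, 0.035, 0, 0, 0, -1], [0, 0, 0.035, 0, 0, 0, -1], [0, 0, 0.035, 0, 0, 0, -1], [0, 0, 0.02, 0, 0, 0, -1], [0, 0, 0.011, 0, 0, 0, -1]]]'

```text
time: 3.05
ee_pos: [491.3, -91.3, 45.5]
tool_rot: [0.021, 1.0, 0.001, -0.0]
contact_force: [-0.4, 0.1, 1.0]
gripper_width: -0.4
grip_force: 0.0
```

Request:
jog_arm --motion '[[[-0.006, 0, 0, 0, 0, 0, -1], [-0.003, 0, 0, 0, 0, 0, -1], [-0.003, 0, 0, 0, 0, 0, -1], [0, 0, 0, 0, 0, 0, -1]]]'

```text
time: 3.45
ee_pos: [504.9, -93.5, 47.4]
tool_rot: [0.022, 1.0, 0.0, 0.001]
contact_force: [-0.8, -0.4, -0.4]
gripper_width: 0.0
grip_force: 0.0
```

Request:
jog_arm --motion '[[[0, 0, 0.001, 0, 0, 0, -1], [-0.002, 0, 0, 0, 0, 0, -1], [-0.002, 0, 0, 0, 0, 0, -1], [0, 0, 0, 0, 0, 0, -1]]]'

```text
time: 3.85
ee_pos: [507.9, -93.8, 45.3]
tool_rot: [0.022, 1.0, -0.0, 0.0]
contact_force: [0.6, 0.8, -0.0]
gripper_width: 0.1
grip_force: 0.0
```

Request:
jog_arm --motion '[[[-0.001, 0, 0, 0, 0, 0, -1], [-0.001, 0, 0, 0, 0, 0, -1], [0, 0, 0, 0, 0, 0, -1]]]'

```text
time: 4.15
ee_pos: [509.6, -93.9, 45.3]
tool_rot: [0.022, 1.0, -0.0, 0.0]
contact_force: [-1.2, -0.1, -0.1]
gripper_width: 0.0
grip_force: 0.0
```

Request:
jog_arm --motion '[[[-0.001, 0, 0, 0, 0, 0, -1], [-0.001, 0, 0, 0, 0, 0, -1], [0, 0, 0, 0, 0, 0, -1]]]'

```text
time: 4.45
ee_pos: [511.7, -94.0, 45.3]
tool_rot: [0.022, 1.0, -0.0, 0.0]
contact_force: [-0.6, 0.9, -0.7]
gripper_width: 0.5
grip_force: 0.0
```

Request:
jog_arm --motion '[[[-0.001, 0, 0, 0, 0, 0, -1], [-0.001, 0, 0, 0, 0, 0, -1], [-0.001, 0, 0, 0, 0, 0, -1], [0, 0, 0, 0, 0, 0, -1]]]'

```text
time: 4.85
ee_pos: [514.4, -94.0, 45.2]
tool_rot: [0.022, 1.0, 0.0, -0.0]
contact_force: [-1.2, -0.7, -0.2]
gripper_width: -0.4
grip_force: 0.6
```

Request:
jog_arm --motion '[[[-0.001, 0, 0, 0, 0, 0, -1], [-0.001, 0, 0, 0, 0, 0, -1], [0, 0, 0, 0, 0, 0, -1]]]'

```text
time: 5.15
ee_pos: [516.7, -94.2, 45.3]
tool_rot: [0.022, 1.0, -0.0, 0.0]
contact_force: [-0.9, -0.4, -0.6]
gripper_width: 0.1
grip_force: 0.4
```

Request:
jog_arm --motion '[[[-0.001, 0, 0, 0, 0, 0, -1], [-0.001, 0, 0, 0, 0, 0, -1], [0, 0, 0, 0, 0, 0, -1]]]'

```text
time: 5.45
ee_pos: [518.7, -94.3, 45.3]
tool_rot: [0.022, 1.0, -0.0, 0.0]
contact_force: [-1.3, 0.3, 0.1]
gripper_width: -0.1
grip_force: 0.4
```

Run:
```python
from workcell import bot,cams
import cv2,numpy as np
o=bot.get_obs(); print(o['time'],o['ee_pos'],o['contact_force'])
c=cams.camera('wrist');np.savez('wrist2.npz',**c);w=c['img']
s=cams.camera('scene');np.savez('scene2.npz',**s)
a=s['img'][200:330,190:380]
a=cv2.resize(a,(780,534),interpolation=cv2.INTER_CUBIC)
cv2.imwrite('pics/s2.png',a[:,:,::-1]); cv2.imwrite('pics/w2.png',w[:,:,::-1])
```

```text
5.45 [518.72361917 -94.32267256  45.28991438] [-1.3003824   0.25568217  0.08740625]
```

View pics/w2.png

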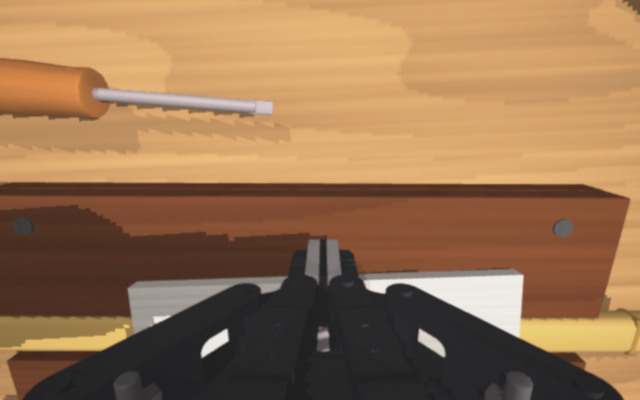

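The fingertips, at (323,245), now stand at the plate's front edge. That edge runs (129,284) to (521,271), and I'll measure it.

```bash
cat >> h.py <<'E'
O=np.array([569.9,-111.5]);_y=-.044;ex=np.array([np.cos(_y),np.sin(_y)]);ey=np.array([-ex[1],ex[0]])
def jig(p): p=np.asarray(p)[:2]-O; return np.round([p@ex,p@ey],1)
E
python3 - <<'E'
from h import *
c=dict(np.load('wrist2.npz'))
for n,px,z in [('pFR',(129,284),38),('pFL',(521,271),38),('jL',(628,199),30),('bedfront mid',(320,196),30),('tips back',(323,240),34)]: print(n,jig(toplane(c,[px],z)[0]))
print(jig([518.7,-94.3]))
E
```

```text
pFR [-39.5 -78.7]
pFL [-46.6 108.5]
jL [-79.9 157.9]
bedfront mid [-81.3  13.2]
tips back [-60.7  14.6]
[-51.9  14.9]
```

View pics/s2.png

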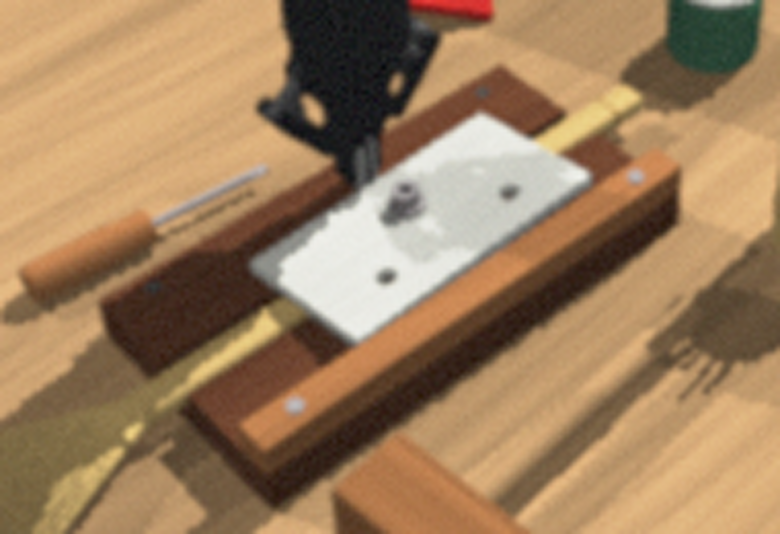

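The scene crop shows the fingertips at (365,165) against the front edge, clear of the bush at (400,200). The plate has already slid about 4 mm and is still leaning. I'll keep pushing until it meets the rail.

Request:
jog_arm --motion '[[[-0.001, 0, 0, 0, 0, 0, -1], [-0.001, 0, 0, 0, 0, 0, -1], [0, 0, 0, 0, 0, 0, -1]]]'

```text
time: 5.85
ee_pos: [520.7, -94.4, 45.3]
tool_rot: [0.022, 1.0, 0.0, 0.0]
contact_force: [-1.0, 0.2, -0.2]
gripper_width: -0.2
grip_force: 0.4
```

Request:
jog_arm --motion '[[[-0.001, 0, 0, 0, 0, 0, -1], [0, 0, 0, 0, 0, 0, -1]]]'

```text
time: 6.05
ee_pos: [521.6, -94.4, 45.3]
tool_rot: [0.022, 1.0, 0.0, 0.0]
contact_force: [-1.0, 0.4, -0.1]
gripper_width: -0.3
grip_force: 0.5
```

Request:
jog_arm --motion '[[[-0.001, 0, 0, 0, 0, 0, -1], [0, 0, 0, 0, 0, 0, -1]]]'

```text
time: 6.25
ee_pos: [522.6, -94.4, 45.3]
tool_rot: [0.022, 1.0, 0.0, -0.0]
contact_force: [-1.8, 1.0, -0.4]
gripper_width: -0.2
grip_force: 0.6
```

Request:
jog_arm --motion '[[[-0.001, 0, 0, 0, 0, 0, -1], [0, 0, 0, 0, 0, 0, -1]]]'

```text
time: 6.45
ee_pos: [523.5, -94.4, 45.2]
tool_rot: [0.022, 1.0, 0.0, -0.0]
contact_force: [-2.0, 0.5, -1.0]
gripper_width: -0.1
grip_force: 0.7
```

Request:
jog_arm --motion '[[[-0.001, 0, 0, 0, 0, 0, -1], [0, 0, 0, 0, 0, 0, -1]]]'

```text
time: 6.65
ee_pos: [524.6, -94.5, 45.3]
tool_rot: [0.022, 1.0, 0.0, -0.0]
contact_force: [-1.7, 1.3, -0.6]
gripper_width: 0.0
grip_force: 0.8
```

Request:
jog_arm --motion '[[[-0.001, 0, 0, 0, 0, 0, -1], [0, 0, 0, 0, 0, 0, -1]]]'

```text
time: 6.85
ee_pos: [524.9, -94.5, 45.1]
tool_rot: [0.022, 1.0, 0.0, -0.001]
contact_force: [-4.4, 2.1, 1.7]
gripper_width: 0.1
grip_force: 2.2
```

Request:
jog_arm --motion '[[[-0.001, 0, 0, 0, 0, 0, -1], [0, 0, 0, 0, 0, 0, -1]]]'

```text
time: 7.05
ee_pos: [525.0, -94.5, 45.0]
tool_rot: [0.022, 1.0, 0.0, -0.001]
contact_force: [-7.2, 1.2, 4.1]
gripper_width: -0.1
grip_force: 3.6
```

Request:
jog_arm --motion '[[[-0.001, 0, 0, 0, 0, 0, -1], [0, 0, 0, 0, 0, 0, -1]]]'

```text
time: 7.25
ee_pos: [525.1, -94.5, 44.9]
tool_rot: [0.022, 1.0, 0.0, -0.002]
contact_force: [-9.7, 1.7, 5.5]
gripper_width: -0.3
grip_force: 4.8
```

Request:
jog_arm --motion '[[[-0.001, 0, 0, 0, 0, 0, -1], [-0.0005, 0, 0, 0, 0, 0, -1], [0, 0, 0, 0, 0, 0, -1]]]'

```text
time: 7.55
ee_pos: [525.2, -94.6, 44.6]
tool_rot: [0.022, 1.0, 0.001, -0.004]
contact_force: [-12.2, 1.8, 8.1]
gripper_width: 0.1
grip_force: 6.5
```

Run:
```python
from workcell import bot,cams
import cv2,numpy as np
from h import *
o=bot.get_obs(); print(o['time'],jig(o['ee_pos']),o['contact_force'])
s=cams.camera('scene');np.savez('scene3.npz',**s)
t=cams.camera('top');np.savez('top3.npz',**t)
a=cv2.resize(t['img'][130:215,315:465],None,fx=5,fy=5,interpolation=cv2.INTER_CUBIC)
cv2.imwrite('pics/t3.png',a[:,:,::-1])
```

```text
7.55 [-45.4  14.9] [-12.22851631   1.83335538   8.06146624]
```

View pics/t3.png

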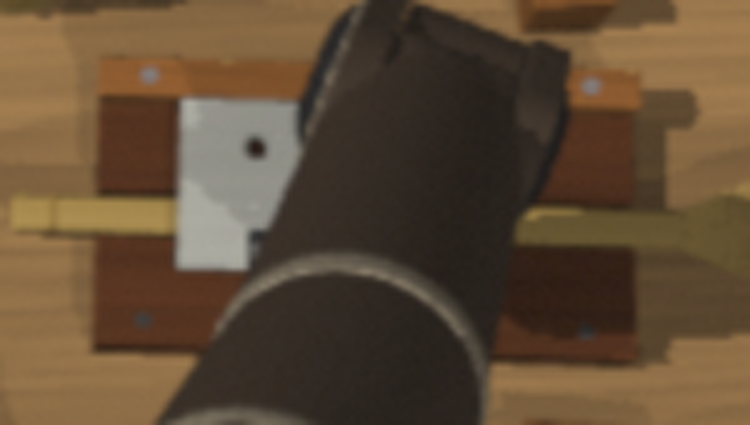

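The plate lies along the rail: its rear edge is at row 99, the rail face at row 97, and the left hole at (256,148). I'll back off, rise and go round to its left end.

Request:
jog_arm --motion '[[[0.005, 0, 0, 0, 0, 0, -1], [0.01, 0, 0, 0, 0, 0, -1], [0.015, 0, 0, 0, 0, 0, -1], [0, 0, -0.03, 0, 0, 0, -1], [0, 0.01, -0.03, 0, 0, 0, -1]]]'

```text
time: 8.15
ee_pos: [498.8, -84.9, 105.8]
tool_rot: [0.023, 1.0, -0.001, -0.0]
contact_force: [0.8, 0.2, 0.5]
gripper_width: 0.2
grip_force: 0.0
```

Request:
jog_arm --motion '[[[0, 0.038, 0, 0, 0, 0, -1], [0, 0.037, 0, 0, 0, 0, -1], [-0.03, 0.037, 0, 0, 0, 0, -1], [-0.04, 0, 0, 0, 0, 0, -1], [0, 0, 0, 0, 0, 0, -1]]]'

```text
time: 8.65
ee_pos: [579.5, 27.1, 106.0]
tool_rot: [0.02, 1.0, -0.0, 0.003]
contact_force: [0.3, -0.6, -0.2]
gripper_width: 0.2
grip_force: 0.0
```

Run:
```python
from workcell import bot,cams
import cv2,numpy as np
from h import *
o=bot.get_obs(); print(o['time'],jig(o['ee_pos']),o['ee_pos'],o['tool_rot'],o['contact_force'])
c=cams.camera('top');np.savez('top4.npz',**c)
a=cv2.resize(c['img'][130:215,315:465],None,fx=5,fy=5,interpolation=cv2.INTER_CUBIC)
cv2.imwrite('pics/t4.png',a[:,:,::-1])
```

```text
8.65 [  3.5 138.9] [579.478466    27.14084694 105.99870241] [ 2.02782303e-02  9.99789052e-01 -1.02687544e-04  3.26097821e-03] [ 0.26778605 -0.58417369 -0.23572176]
```

View pics/t4.png

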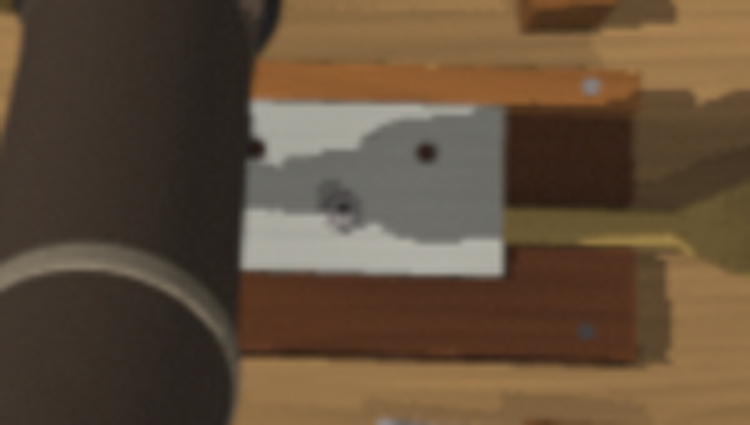

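The plate is square to the rail: its front edge, (241,271) to (504,276), is parallel to the jig's. The right hole is at (427,152), leaving about 15 mm to push along y. I'll descend beside its left end.

Request:
jog_arm --motion '[[[-0.006, 0, 0.02, 0, 0, 0, -1], [0, 0, 0.025, 0, 0, 0, -1], [0, 0, 0.016, 0, 0, 0, -1], [0, -0.004, 0, 0, 0, 0, -1], [0, 0, 0, 0, 0, 0, -1]]]'

```text
time: 9.2
ee_pos: [579.9, 19.8, 44.6]
tool_rot: [0.023, 1.0, -0.0, -0.0]
contact_force: [1.3, 0.4, 1.1]
gripper_width: -0.0
grip_force: 0.0
```

Request:
jog_arm --motion '[[[0, -0.002, 0, 0, 0, 0, -1], [0, -0.002, 0, 0, 0, 0, -1], [0, -0.002, 0, 0, 0, 0, -1], [0, 0, 0, 0, 0, 0, -1]]]'

```text
time: 9.6
ee_pos: [580.1, 14.7, 44.8]
tool_rot: [0.022, 1.0, 0.0, 0.0]
contact_force: [-0.2, 0.0, 0.6]
gripper_width: -0.1
grip_force: 0.0
```

Request:
jog_arm --motion '[[[0, -0.001, 0, 0, 0, 0, -1], [0, -0.001, 0, 0, 0, 0, -1], [0, -0.001, 0, 0, 0, 0, -1], [0, 0, 0, 0, 0, 0, -1]]]'

```text
time: 10.0
ee_pos: [579.7, 12.1, 44.3]
tool_rot: [0.022, 1.0, 0.0, -0.0]
contact_force: [0.7, -0.1, -0.1]
gripper_width: -0.2
grip_force: 0.1
```

Request:
jog_arm --motion '[[[-0.005, 0.002, 0, 0, 0, 0, -1], [0, -0.002, 0, 0, 0, 0, -1], [0, 0, 0, 0, 0, 0, -1]]]'

```text
time: 10.3
ee_pos: [585.0, 11.8, 44.3]
tool_rot: [0.022, 1.0, -0.0, 0.0]
contact_force: [0.2, 0.4, 0.2]
gripper_width: 0.4
grip_force: 0.3
```

Request:
jog_arm --motion '[[[0, -0.001, 0, 0, 0, 0, -1], [0, -0.001, 0, 0, 0, 0, -1], [0, -0.001, 0, 0, 0, 0, -1], [0, 0, 0, 0, 0, 0, -1]]]'

```text
time: 10.7
ee_pos: [584.5, 8.7, 44.3]
tool_rot: [0.022, 1.0, -0.0, -0.0]
contact_force: [0.6, 1.2, -0.5]
gripper_width: -0.2
grip_force: 0.3
```

Request:
jog_arm --motion '[[[0, -0.001, 0, 0, 0, 0, -1], [0, -0.001, 0, 0, 0, 0, -1], [0, 0, 0, 0, 0, 0, -1]]]'

```text
time: 11.0
ee_pos: [584.5, 6.6, 44.3]
tool_rot: [0.022, 1.0, -0.0, -0.0]
contact_force: [-1.0, 0.1, -0.5]
gripper_width: 0.2
grip_force: 0.3
```

Request:
jog_arm --motion '[[[0, -0.001, 0, 0, 0, 0, -1], [0, -0.001, 0, 0, 0, 0, -1], [0, -0.001, 0, 0, 0, 0, -1], [0, 0, 0, 0, 0, 0, -1]]]'

```text
time: 11.4
ee_pos: [584.4, 3.6, 44.3]
tool_rot: [0.022, 1.0, -0.0, 0.0]
contact_force: [-0.2, 1.3, -0.2]
gripper_width: 0.2
grip_force: 0.2
```

Request:
jog_arm --motion '[[[0, -0.001, 0, 0, 0, 0, -1], [0, -0.001, 0, 0, 0, 0, -1], [0, 0, 0, 0, 0, 0, -1]]]'

```text
time: 11.7
ee_pos: [584.3, 1.4, 44.3]
tool_rot: [0.022, 1.0, -0.0, 0.0]
contact_force: [-0.1, 0.1, -0.8]
gripper_width: -0.0
grip_force: 0.0
```

Request:
jog_arm --motion '[[[0, -0.001, 0, 0, 0, 0, -1], [0, -0.001, 0, 0, 0, 0, -1], [0, 0, 0, 0, 0, 0, -1]]]'

```text
time: 12.0
ee_pos: [584.2, -0.5, 44.3]
tool_rot: [0.022, 1.0, -0.0, 0.0]
contact_force: [-0.1, 0.1, 0.8]
gripper_width: -0.1
grip_force: 0.0
```

```bash
cat >> h.py <<'E'
def platefind(c,roi,z0,z1,sat=60,val=90):
    im=c['img'];hsv=cv2.cvtColor(im,cv2.COLOR_RGB2HSV);r=np.zeros(im.shape[:2],bool);r[roi[0]:roi[1],roi[2]:roi[3]]=1
    m=(hsv[...,1]<sat)&(hsv[...,2]>val)&r
    k=biggest(m);b=cv2.boxPoints(cv2.minAreaRect(k))
    q=cv2.approxPolyDP(cv2.convexHull(k),4,True)[:,0]
    print('poly',[(tuple(p),jig(toplane(c,[p],z1)[0]).tolist()) for p in q])
    f=np.zeros(im.shape[:2],np.uint8);cv2.drawContours(f,[cv2.convexHull(k)],-1,1,-1)
    f=cv2.erode(f,np.ones((5,5)))
    d=((hsv[...,2]<70)&(f>0)).astype(np.uint8)
    n,_,st,ce=cv2.connectedComponentsWithStats(d)
    for i in range(1,n):
        if st[i,4]>3: print('blob',ce[i].round(1),st[i,4],jig(toplane(c,[ce[i]],z0)[0]),jig(toplane(c,[ce[i]],z1)[0]))
E
python3 - <<'E'
from workcell import bot,cams
from h import *
for f in ['scene0.npz','scene3.npz']:
    print(f);platefind(dict(np.load(f)),(200,330,190,380),38,48)
c=cams.camera('scene');np.savez('scene5.npz',**c);print('now');platefind(c,(200,330,190,380),38,48)
o=bot.get_obs();print(jig(o['ee_pos']))
E
```

```text
scene0.npz
poly [((np.int32(332), np.int32(241)), [47.9, 114.7]), ((np.int32(277), np.int32(282)), [59.3, -73.7]), ((np.int32(250), np.int32(264)), [-29.0, -86.4]), ((np.int32(303), np.int32(226)), [-46.0, 98.5])]
scene3.npz
poly [((np.int32(335), np.int32(244)), [60.9, 112.5]), ((np.int32(275), np.int32(284)), [60.9, -80.7]), ((np.int32(252), np.int32(266)), [-20.4, -86.7]), ((np.int32(308), np.int32(229)), [-28.0, 100.3])]
now
poly [((np.int32(327), np.int32(248)), [57.5, 87.7]), ((np.int32(268), np.int32(289)), [61.7, -101.4]), ((np.int32(246), np.int32(269)), [-22.2, -102.8]), ((np.int32(303), np.int32(232)), [-28.2, 82.8])]
[  9.4 111.7]
```

Run:
```python
from h import *
a=dict(np.load('scene3.npz'))['img'][205:310,210:360];b=dict(np.load('scene5.npz'))['img'][205:310,210:360]
i=np.vstack([cv2.resize(x,None,fx=2.85,fy=2.85,interpolation=cv2.INTER_CUBIC) for x in (a,b)])
cv2.imwrite('pics/s35.png',i[:,:,::-1]);print(i.shape)
```

```text
(598, 428, 3)
```

View pics/s35.png

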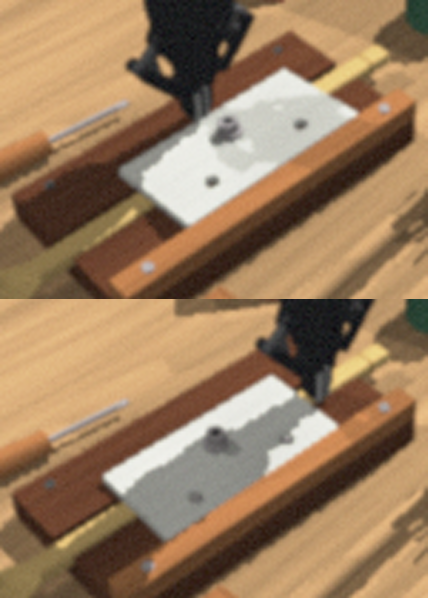

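The lower crop (now) differs from the upper. The holes, at (196,497) and (287,437), are filled by the grey pin heads, and the rear edge has sunk behind the rail, so the plate has dropped. A gentle push should show the pins stopping it.

Request:
jog_arm --motion '[[[0, -0.001, 0, 0, 0, 0, -1], [0, -0.001, 0, 0, 0, 0, -1], [0, 0, 0, 0, 0, 0, -1]]]'

```text
time: 12.35
ee_pos: [584.2, -2.4, 44.3]
tool_rot: [0.022, 1.0, -0.0, 0.0]
contact_force: [0.0, 0.3, -1.3]
gripper_width: 0.3
grip_force: 0.0
```

Request:
jog_arm --motion '[[[0, -0.001, 0, 0, 0, 0, -1], [0, -0.001, 0, 0, 0, 0, -1], [0, 0, 0, 0, 0, 0, -1]]]'

```text
time: 12.65
ee_pos: [584.1, -4.3, 44.3]
tool_rot: [0.022, 1.0, -0.0, 0.0]
contact_force: [-0.1, -0.1, 0.8]
gripper_width: -0.5
grip_force: 0.0
```

Request:
jog_arm --motion '[[[0, -0.001, 0, 0, 0, 0, -1], [0, -0.001, 0, 0, 0, 0, -1], [0, 0, 0, 0, 0, 0, -1]]]'

```text
time: 12.95
ee_pos: [583.9, -6.3, 44.3]
tool_rot: [0.022, 1.0, -0.0, -0.0]
contact_force: [0.8, -0.7, -0.2]
gripper_width: 0.2
grip_force: 0.0
```

Request:
jog_arm --motion '[[[0, -0.001, 0, 0, 0, 0, -1], [0, -0.001, 0, 0, 0, 0, -1], [0, 0, 0, 0, 0, 0, -1]]]'

```text
time: 13.25
ee_pos: [583.8, -8.3, 44.3]
tool_rot: [0.022, 1.0, -0.0, -0.0]
contact_force: [-0.3, 0.1, 0.2]
gripper_width: -0.2
grip_force: 0.0
```

Run:
```python
from workcell import bot,cams
from h import *
c=cams.camera('scene');np.savez('scene6.npz',**c);platefind(c,(200,330,190,380),30,38)
p=dict(np.load('scene5.npz'));print('before');platefind(p,(200,330,190,380),30,38)
o=bot.get_obs();print(jig(o['ee_pos']))
w=cams.camera('wrist');np.savez('wrist6.npz',**w)
t=cams.camera('top');platefind(t,(135,210,325,452),30,38)
i=np.hstack([cv2.resize(w['img'],None,fx=.7,fy=.7,interpolation=cv2.INTER_AREA),cv2.resize(c['img'][205:310,250:360],(293,280),interpolation=cv2.INTER_CUBIC)])
cv2.imwrite('pics/w6.png',i[:,:,::-1])
```

```text
poly [((np.int32(327), np.int32(248)), [50.3, 94.8]), ((np.int32(267), np.int32(289)), [52.9, -98.6]), ((np.int32(246), np.int32(269)), [-30.6, -98.3]), ((np.int32(303), np.int32(232)), [-36.6, 90.0])]
before
poly [((np.int32(327), np.int32(248)), [50.3, 94.8]), ((np.int32(268), np.int32(289)), [54.5, -96.9]), ((np.int32(246), np.int32(269)), [-30.6, -98.3]), ((np.int32(303), np.int32(232)), [-36.6, 90.0])]
[  9.4 103.8]
poly [((np.int32(377), np.int32(152)), [58.6, 31.7]), ((np.int32(419), np.int32(154)), [55.2, -92.7]), ((np.int32(420), np.int32(185)), [-38.9, -94.4]), ((np.int32(373), np.int32(184)), [-39.1, 43.0])]
blob [388.  171.5] 6 [ 1.6 -1.9] [-0.4 -0.9]
```

View pics/w6.png

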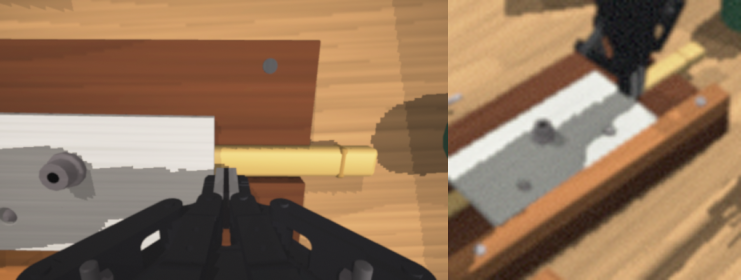

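The plate didn't move over the last 8 mm. Its right front corner is at jig (-38.9,-94.4), where a seated plate should have (-40,-95), and the fingers only now reach its left end at (215,165). One more push to feel the pins.

Request:
jog_arm --motion '[[[0, -0.001, 0, 0, 0, 0, -1], [0, -0.001, 0, 0, 0, 0, -1], [0, 0, 0, 0, 0, 0, -1]]]'

```text
time: 13.7
ee_pos: [583.8, -10.1, 44.3]
tool_rot: [0.022, 1.0, 0.0, -0.0]
contact_force: [0.2, -1.2, -0.4]
gripper_width: -0.1
grip_force: 0.0
```

Request:
jog_arm --motion '[[[0, -0.001, 0, 0, 0, 0, -1], [0, -0.001, 0, 0, 0, 0, -1], [0, 0, 0, 0, 0, 0, -1]]]'

```text
time: 14.0
ee_pos: [583.6, -11.5, 44.2]
tool_rot: [0.022, 1.0, 0.0, -0.0]
contact_force: [-0.0, 3.9, 1.7]
gripper_width: 0.1
grip_force: 1.4
```

Request:
jog_arm --motion '[[[0, -0.001, 0, 0, 0, 0, -1], [0, -0.001, 0, 0, 0, 0, -1], [0, 0, 0, 0, 0, 0, -1]]]'

```text
time: 14.3
ee_pos: [583.4, -11.9, 44.3]
tool_rot: [0.021, 1.0, 0.001, -0.0]
contact_force: [-1.5, 7.5, 1.4]
gripper_width: -0.1
grip_force: 3.6
```

Request:
jog_arm --motion '[[[0, -0.001, 0, 0, 0, 0, -1], [0, 0, 0, 0, 0, 0, -1]]]'

```text
time: 14.5
ee_pos: [583.3, -12.0, 44.2]
tool_rot: [0.021, 1.0, 0.002, -0.0]
contact_force: [-0.7, 9.6, 1.7]
gripper_width: 0.1
grip_force: 4.7
```

The pins hold it: 9.6 N with no travel. I'll retreat and check again.

Request:
jog_arm --motion '[[[0, 0.005, 0, 0, 0, 0, -1], [0, 0.015, 0, 0, 0, 0, -1], [0, 0.015, 0, 0, 0, 0, -1], [0, 0, -0.03, 0, 0, 0, -1], [0, 0, -0.04, 0, 0, 0, -1]]]'

```text
time: 15.0
ee_pos: [583.7, 21.6, 113.1]
tool_rot: [0.021, 1.0, -0.001, -0.002]
contact_force: [0.6, 0.5, 0.9]
gripper_width: 0.1
grip_force: 0.0
```

Request:
jog_arm --motion '[[[0, 0.04, -0.03, 0, 0, 0, -1], [0, 0.04, -0.03, 0, 0, 0, -1], [0, 0.04, 0, 0, 0, 0, -1], [0, 0, 0, 0, 0, 0, -1], [0, 0, 0, 0, 0, 0, -1]]]'

```text
time: 15.5
ee_pos: [589.9, 142.0, 174.0]
tool_rot: [0.02, 1.0, -0.0, -0.0]
contact_force: [0.2, -1.0, 0.4]
gripper_width: 0.4
grip_force: 0.0
```

Run:
```python
from workcell import bot,cams
from h import *
c=cams.camera('scene');platefind(c,(200,330,190,380),30,38)
t=cams.camera('top');platefind(t,(150,210,325,452),38,52)
o=bot.get_obs();print(o['time'],jig(o['ee_pos']),o['contact_force'])
```

```text
poly [((np.int32(327), np.int32(248)), [50.3, 94.8]), ((np.int32(268), np.int32(289)), [54.5, -96.9]), ((np.int32(246), np.int32(270)), [-27.9, -100.2]), ((np.int32(303), np.int32(232)), [-36.6, 90.0])]
poly [((np.int32(356), np.int32(153)), [50.0, 94.8]), ((np.int32(420), np.int32(153)), [54.2, -93.0]), ((np.int32(421), np.int32(184)), [-39.0, -94.6]), ((np.int32(356), np.int32(183)), [-40.4, 93.6])]
15.6 [  9.2 251.2] [0.04401447 0.52029983 0.32720958]
```

The front corners are at jig (-39.0,-94.6) and (-40.4,93.6), which matches the seated position of x -40, y ±95. The plate is square and the robot is clear, so I'm handing in.

```bash
python3 -c "
from workcell import bot
print(bot.hand_in())"
```

```text
the job is handed in; nothing more can be done
None
```

The job is handed in: the plate was nudged square to the rail and along it until it dropped over both pins (a 9.6 N push no longer moved it), and by the last images it sits within about 1 mm of home with the arm clear; the hand-in gave no verdict.

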